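# Loosen the left-hand clamp nut of a grinder arbor

### The job

The bench grinder is apart and its two arbors stand upright on the table, each with a grinding wheel held by a clamp nut with a bar handle. Loosen the red nut, which has a left-hand thread, by roughly a quarter turn so that its wheel can come off later; do not tighten it. Leave the plain steel nut on the other arbor as it is, and let go.

Things in the scene. Friction and masses are not known exactly. Their poses are not given: they have to be found in the camera images.
- red_arbor: The arbor with the red nut: blue foot 72 mm across, fixed to the table, and on it a grey grinding wheel 72 mm across, its top 80 mm above the table, with a white disc in its middle. Origin under the foot's centre at table height, z up; the nut's axis is this z. The nut: red hexagon 31 mm over corners, 84 to 94 mm above the table, dark notches at its corners, a red bar handle on top. Does not move.
- red_nut_grip (a point): Grip point of the red nut's bar handle: bar 60 mm long, 12 mm thick, 26 mm high, from 94 to 120 mm above the table. The point is on the turning axis 115 mm above the table (5 mm under the bar's top), so that tips 19 mm lower clear the hexagon by 2 mm. x axis level along the bar, y across it, z up; turns with the nut. A 10 mm stud shows 4 mm above the bar's middle.
- red_nut (a joint): Turn of the red nut, rad. Left-hand thread: the value grows as it is turned CLOCKWISE seen from above, which loosens it; counter-clockwise tightens and jams at -0.25. Starts at 0.1 to 0.35, can turn to 2.7; roughly a quarter turn ends between 1.1 and 2.5. Resists with about 0.15 N m, stays where left, does not rise.
- plain_nut_end (a point): A point near one end of the bar handle of the other nut: bare steel, ordinary right-hand thread, same size and shape, on a like arbor. The point is 28 mm from that nut's axis, 115 mm above the table. This nut can turn too and must be left as it is. Round both arbors stand fixed bottles, a charger and boxes up to 0.3 m tall: come from the front and from above.

How it is judged:
At the end, for the whole second after the job is handed in: The red nut has been loosened clockwise to a joint value between 1.1 and 2.5 rad (roughly a quarter turn) and is at rest; the plain nut stands as it did (value of joint red_nut between 1.1 and 2.5 rad and velocity of joint red_nut below 0.05 rad/s); the robot touches nothing.
It fails at once if the red nut is tightened further (joint value below -0.08 rad) (value of joint red_nut below -0.08 rad).
It fails at once if the plain steel nut is turned (the end of its bar shifts by more than 9 mm) (distance of plain_nut_end from where it was at the start of the episode above 0.009 m).
It also fails if it takes over 32 s, if anything falls off the work surface, if the arm or the gripper's body presses on something with over 40 N, if the wrist force passes 120 N, or if a joint passes its speed limit or range.

### The arm

A 6-joint arm with a two-finger parallel gripper is mounted at the origin on a cart in front of the work surface, level with it; the furniture and walls round the work are solid. World frame = base frame: x ahead of the robot, y to its left, z up, the work surface at z = 0. Lengths are in m, angles in rad, forces in N, time in s.
With the tool pointing down it reaches from about 0.275 to 0.775 m from the base axis. Payload 14.6 kg.
Tool frame: the origin (TCP) lies at the very end of the fingers, on their centre line; the grasp point (between the pads) lies 19 mm behind it; z points along the fingers, y is the line along which they close (so a half turn about z gives the same grasp; the last joint's range is limited). The gripper opens to 85 mm and grips with 20 to 120 N. Pads are 22 mm wide; open, the fingers measure 114 mm over their backs; the gripper's body (76 mm by 85 mm) begins 54 mm behind the grasp point. The pads swing forward as they close: fully open they stand 13 mm farther back than shut.
Start: joints at [1.096, 0.263, -0.048, 1.259, 0, 1.415], TCP at [0.165, 0.498, 0.203] pointing down, gripper open.
Joint ranges: [-2.65, 2.65], [-0.89, 1.7], [-1.18, 1.37], [-2.13, 2.11], [-1.35, 1.29], [-3.14, 3.14]. Speed limits (rad/s): [1.89, 1.89, 2.57, 2.79, 3.14, 3.14].

### API

Orientations are given as a unit quaternion [x, y, z, w].
In Python, from plant import env gives the robot as it stands.
- The arm moves only by the tool play_rows, never from a script. Its argument "plan" is a list of rows, each an object of numbers: "dx", "dy", "dz": the shift along the world's x, y, z in units of 30 mm (1.0 is 30 mm); "wx", "wy", "wz": the turn, a rotation vector about the world's x, y, z in degrees. In form: [{"dx": .., "dy": .., "dz": .., "wx": .., "wy": .., "wz": ..}, ...]. A call has 1 to 20 rows; each row shifts and turns the commanded pose from where the row before left it; what a row does not reach is not made up. A row lasts 1/8 s, in which the tool goes at most 62.5 mm and 10.7 degrees, less where a joint would pass 70% of its speed; a pose out of reach is approached as far as the arm can. A call is refused whole if a number of a shift passes 1 or a number of a turn 10.7, either way. A call with a gripper value outside its range is refused whole. "claw" is the finger opening in mm, from 0 to 85.4, set as the call begins (left out, the last holds). The fingers move at their own pace and stop on an object; "force" is the grip in N (left out, the last holds). Time passes only in rows, so rows that do not move let the fingers close. It gives the time, the measured TCP pose, the force, the opening and the grip force at its end, in the units of the state.
- env.sense(): the state, without advancing time (a new reading comes with each control period).
- env.get_image(name): name is "scene" or "side" or "wrist"; returns a dict with "pixels" (420x560x3 uint8, red, green, blue), "fx", "fy", "cx", "cy" (pixels), "camera_from_world" (4x4, takes a point from world to camera coordinates). Camera axes: x right, y down, z forward; pixel columns grow to the right and rows downward; lengths in m; the calibration is good to about 2 mm. A picture is of the moment at which its call begins. There is no depth.
- env.job_done(): hands the job in; it is judged then, once.
The state is a dict: "clock": time; "joint_pos": joint angles; "joint_velocities": joint speeds; "joint_torque": joint torques, N m; "tcp_pos": TCP position; "tool_rot": TCP orientation; "contact_force": force on the tool from outside, world axes, zero at the start; "ft_torque": the same for the moment, N m; "gripper_width": opening from 0.0 (shut) to 1.0 (fully open); "finger_force": force on a finger pad.
Only numpy, scipy, OpenCV 4.12 (cv2) and the standard library are available. Lean on these libraries where they do the work, as an engineer would, in place of code of your own. Each camera call takes 0.05 s, during which the arm holds its last target. There are 200 camera calls.

## Working session

There is one attempt and no reset: what is moved stays moved. The work goes in short steps, Python scripts to look and compute and a tool call to move; the robot and the scene stay as the last step left them, time stands still between calls to the robot, and variables do not carry over. Pictures are saved under pics/ and viewed, at most 10 in all, crops included, and the job is handed in when it is done.

Besides the shell and the picture viewer there is one more tool, called after "Request:" as name(argument=value, ...) on one line, values as JSON. play_rows: Moves the arm, as the interface text tells. Its arguments: {"type":"object","properties":{"plan":{"type":"array","items":{"type":"object","properties":{"dx":{"type":"number"},"dy":{"type":"number"},"dz":{"type":"number"},"wx":{"type":"number"},"wy":{"type":"number"},"wz":{"type":"number"}}}},"claw":{"type":"number"},"force":{"type":"number"}},"required":["plan"]}

```bash
mkdir -p pics; cat > h.py <<'E'
import numpy as np, cv2, pickle
from plant import env
def snap(n,tag):
    d=env.get_image(n); cv2.imwrite(f'pics/{tag}.png',cv2.cvtColor(d['pixels'],cv2.COLOR_RGB2BGR)); pickle.dump(d,open(f'pics/{tag}.pkl','wb')); return d
def proj(d,p):
    c=(d['camera_from_world']@np.r_[p,1])[:3]; return c[0]/c[2]*d['fx']+d['cx'],c[1]/c[2]*d['fy']+d['cy']
def ray(d,uv):
    T=np.linalg.inv(d['camera_from_world']); v=T[:3,:3]@np.array([(uv[0]-d['cx'])/d['fx'],(uv[1]-d['cy'])/d['fy'],1]); return T[:3,3],v/np.linalg.norm(v)
def onz(d,uv,z):
    o,v=ray(d,uv); return o+v*(z-o[2])/v[2]
def tri(obs):
    A=np.zeros((3,3));b=np.zeros(3)
    for d,uv in obs:
        o,v=ray(d,uv);P=np.eye(3)-np.outer(v,v);A+=P;b+=P@o
    p=np.linalg.solve(A,b); return p,[np.linalg.norm((np.eye(3)-np.outer(ray(d,uv)[1],ray(d,uv)[1]))@(p-ray(d,uv)[0])) for d,uv in obs]
E
python3 - <<'E'
from h import *
a=[snap(n,n+'0')['pixels'] for n in('scene','side')]
snap('wrist','wrist0')
cv2.imwrite('pics/both.png',cv2.cvtColor(cv2.resize(np.vstack(a),(560,840))[:, :],cv2.COLOR_RGB2BGR))
s=env.sense();print(s['tcp_pos'],s['tool_rot'],s['clock'])
E
```

```text
[0.16496571 0.49818185 0.20225512] [ 1.59212387e-01  9.87244282e-01 -3.60524889e-04 -1.19588951e-04] 0.15
```

View pics/scene0.png

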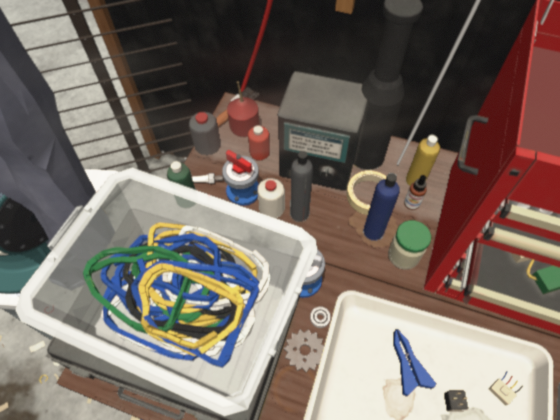

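View pics/side0.png

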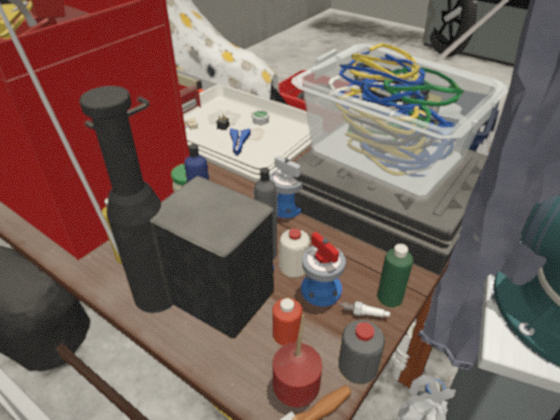

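The scene view shows the red nut's bar at about (238,161) and the plain arbor at about (310,270), partly behind the cable bin. In the side view the red bar is at about (324,248).

```bash
python3 - <<'E'
from h import *
L=lambda t:pickle.load(open(f'pics/{t}.pkl','rb'))
s,d,w=L('scene0'),L('side0'),L('wrist0')
p,r=tri([(s,(238,161)),(d,(324,248))]);print('red bar',p,r)
print('plain',tri([(s,(316,258)),(d,(286,168))]))
for n,c in(('s',s),('d',d),('w',w)):
    T=np.linalg.inv(c['camera_from_world']);print(n,T[:3,3],T[:3,2],proj(c,p),c['fx'])
def crop(c,u,v,h=40,k=10):
    return cv2.resize(c['pixels'][v-h:v+h,u-h:u+h],None,fx=400/2/h,fy=400/2/h,interpolation=cv2.INTER_CUBIC)
top=np.hstack([crop(s,240,175),crop(d,322,260)])
cv2.imwrite('pics/crop0.png',cv2.cvtColor(top,cv2.COLOR_RGB2BGR))
E
```

```text
red bar [0.42103772 0.12582908 0.10735991] [np.float64(0.0002830464704711349), np.float64(0.0002830464704711975)]
plain (array([ 0.57197238, -0.06959531,  0.10042521]), [np.float64(0.009526596705174854), np.float64(0.009526596705174847)])
s [ 0.55516278 -0.4123823   0.8258005 ] [-0.04697101  0.51774506 -0.85424457] (np.float64(238.14469183456825), np.float64(160.98061902615336)) 461.99867263409806
d [0.29130262 0.64900002 0.64091087] [ 0.28491463 -0.70868891 -0.64543294] (np.float64(324.1752379095685), np.float64(248.01626333087916)) 465.01165234756746
w [0.09013438 0.52325975 0.37270874] [ 0.29150035 -0.09824957 -0.95151173] (np.float64(50.807609155386075), np.float64(493.5193467391638)) 330.7836920771807
```

View pics/crop0.png

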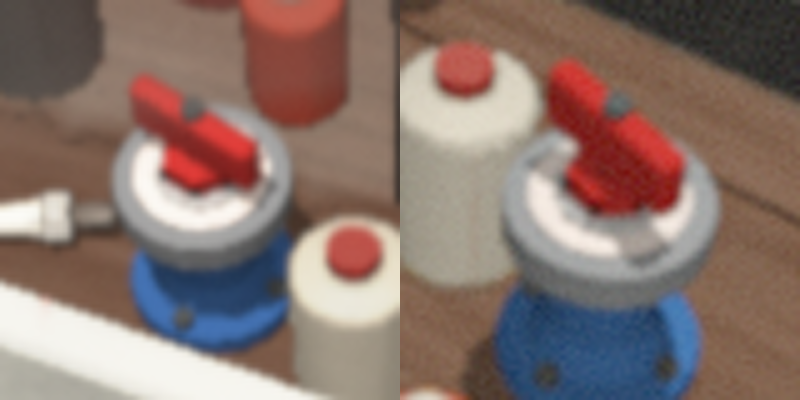

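View pics/wrist0.png

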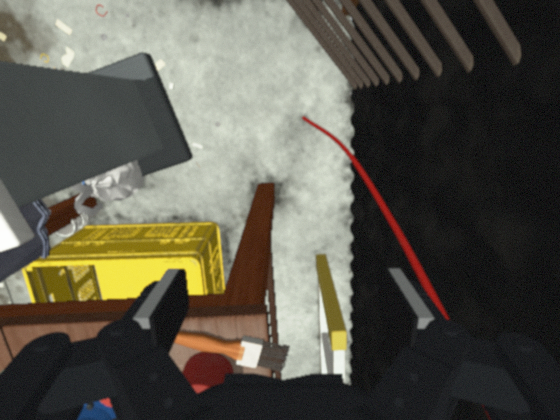

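The close crop shows the stud at scene (238.6,156.4) and side (326,241), with both bar ends visible. The wrist view doesn't show the arbor yet. Next I'll triangulate the stud, the bar ends and the neighbouring bottles.

```bash
python3 - <<'E'
from h import *
L=lambda t:pickle.load(open(f'pics/{t}.pkl','rb'))
s,d=L('scene0'),L('side0')
P={}
for n,a,b in[('stud',(238.6,156),(326,240.5)),('endL',(228.6,151),(336.4,251)),('endR',(250,166),(315,233)),
 ('white cap',(270.5,184),(295,234)),('red bottle cap',(258.5,130),(287,305)),('grey bottle cap',(202,118),(364.5,331)),('green cap',(176,166),(401,251)),('black tall cap',(303,156),(264,174)),('kettle',(241,102),(297,350)),('bin corner',(312,240),(302,85)),('bin cornerL',(133,178),(497,85))]:
    p,r=tri([(s,a),(d,b)]);P[n]=p;print(n,p.round(4),round(r[0],4))
v=P['endR']-P['endL'];print(v,np.linalg.norm(v),np.degrees(np.arctan2(v[1],v[0])))
for n,c,a,b in(('s',s,(228.6,151),(250,166)),('d',d,(336.4,251),(315,233))):
    A,B=onz(c,a,.12),onz(c,b,.12);v=B-A;print(n,A,B,np.linalg.norm(v),np.degrees(np.arctan2(v[1],v[0])))
from scipy.spatial.transform import Rotation as R
st=env.sense();print(R.from_quat(st['tool_rot']).as_matrix().round(3),np.round(st['joint_pos'],3))
E
```

```text
stud [0.4214 0.125  0.1237] 0.002
endL [0.4    0.1383 0.1203] 0.0019
endR [0.4451 0.1079 0.117 ] 0.0019
white cap [0.4854 0.0908 0.0859] 0.0016
red bottle cap [0.446  0.233  0.0768] 0.0017
grey bottle cap [0.3251 0.2456 0.0904] 0.0015
green cap [0.3051 0.0976 0.117 ] 0.001
black tall cap [0.5456 0.081  0.192 ] 0.0017
kettle [0.4021 0.3044 0.0838] 0.0003
bin corner [ 0.5599 -0.1187  0.2597] 0.0092
bin cornerL [ 0.2727 -0.0642  0.3195] 0.0465
[ 0.04509787 -0.0303859  -0.00327904] 0.05447819322016794 -33.97117773226015
s [0.40178117 0.13895873 0.12      ] [0.44739287 0.1062597  0.12      ] 0.056121779454087625 -35.63674001171977
d [0.39816684 0.13750043 0.12      ] [0.44229773 0.11058045 0.12      ] 0.05169352792456609 -31.38331886216776
[[-0.949  0.314 -0.   ]
 [ 0.314  0.949 -0.001]
 [ 0.    -0.001 -1.   ]] [ 1.096  0.263 -0.049  1.259  0.     1.415]
```

Bar axis is at about (0.4215, 0.1245), its top at about 0.12 m and its angle about -34°. All three agree with the text's sizes. I'll move above it and also check the charger box and bin.

Request:
play_rows(plan=[{"dz": 0.8,"dx": 0.3,"dy": -0.4,"wz": -1.2},{"dz": 0.8,"dx": 0.66,"dy": -0.96,"wz": -1.2},{"dz": 0.4,"dx": 0.66,"dy": -0.96,"wz": -1.2},{"dx": 0.66,"dy": -0.96,"wz": -1.2},{"dx": 0.66,"dy": -0.96,"wz": -1.2},{"dx": 0.66,"dy": -0.96,"wz": -1.2},{"dx": 0.66,"dy": -0.96,"wz": -1.2},{"dx": 0.66,"dy": -0.96,"wz": -1.2},{"dx": 0.66,"dy": -0.96,"wz": -1.2},{"dx": 0.66,"dy": -0.96,"wz": -1.2},{"dx": 0.66,"dy": -0.96,"wz": -1.2},{"dx": 0.66,"dy": -0.96,"wz": -1.2},{"dx": 0.66,"dy": -0.96,"wz": -1.2},{"dx": 0.33,"dy": -0.54},{},{}], claw=85, force=60)

```text
schema error: expected keys dx, dy, dz, wx, wy, wz
```

```bash
python3 - <<'E'
from h import *
L=lambda t:pickle.load(open(f'pics/{t}.pkl','rb'))
s,d=L('scene0'),L('side0')
print('box',tri([(s,(280,120)),(d,(275,207))]),tri([(s,(292,75)),(d,(225,248))]))
for uv in((133,178),(312,240)):print(onz(s,uv,.25))
w=snap('wrist','wrist1');snap('scene','scene1');snap('side','side1')
T=np.linalg.inv(w['camera_from_world']);print(T[:3,3])
for p in([.4215,.1245,.124],[.400,.139,.12],[.445,.108,.12]):print(proj(w,p))
st=env.sense();print(st['tcp_pos'],np.round(st['joint_pos'],3),st['clock'],st['gripper_width'])
E
```

```text
box (array([0.49755472, 0.15653043, 0.19515953]), [np.float64(0.003606828170073131), np.float64(0.003606828170073075)]) (array([0.51744519, 0.26789345, 0.20313123]), [np.float64(0.0026522908497756165), np.float64(0.002652290849775551)])
[ 0.29190558 -0.02549623  0.25      ]
[ 0.56900412 -0.11056753  0.25      ]
[0.09014398 0.52327844 0.37276969]
(np.float64(40.043217598087466), np.float64(510.73173805238224))
(np.float64(43.76186550941702), np.float64(491.507622652268))
(np.float64(40.70437462643267), np.float64(522.4736491264716))
[0.1650071  0.49829358 0.20243639] [ 1.096  0.263 -0.048  1.259 -0.     1.415] 0.3 1.000364871224115
```

View pics/wrist1.png

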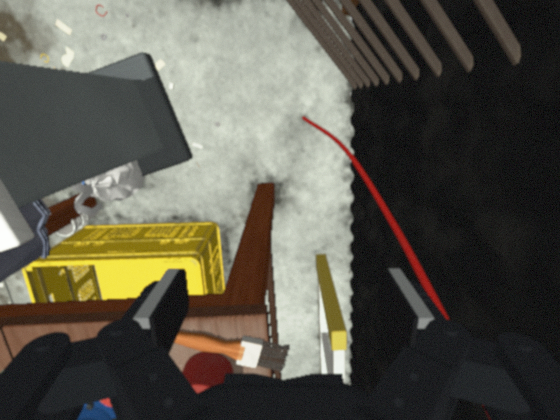

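View pics/scene1.png

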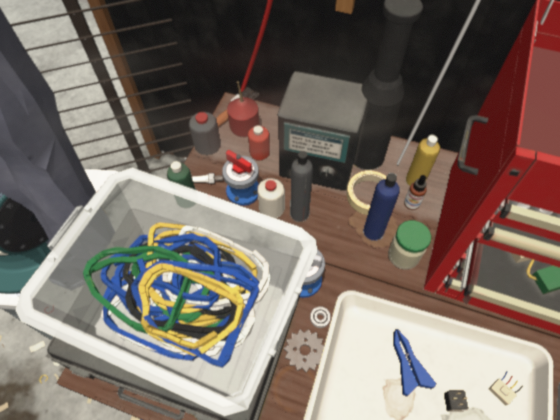

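The move was refused because every key is needed in each row. Both pictures are unchanged from the start. I'll send it again in full.

Request:
play_rows(plan=[{"dx": 0.3,"dy": -0.4,"dz": 0.8,"wx": 0,"wy": 0,"wz": -1.2},{"dx": 0.66,"dy": -0.96,"dz": 0.8,"wx": 0,"wy": 0,"wz": -1.2},{"dx": 0.66,"dy": -0.96,"dz": 0.4,"wx": 0,"wy": 0,"wz": -1.2},{"dx": 0.66,"dy": -0.96,"dz": 0,"wx": 0,"wy": 0,"wz": -1.2},{"dx": 0.66,"dy": -0.96,"dz": 0,"wx": 0,"wy": 0,"wz": -1.2},{"dx": 0.66,"dy": -0.96,"dz": 0,"wx": 0,"wy": 0,"wz": -1.2},{"dx": 0.66,"dy": -0.96,"dz": 0,"wx": 0,"wy": 0,"wz": -1.2},{"dx": 0.66,"dy": -0.96,"dz": 0,"wx": 0,"wy": 0,"wz": -1.2},{"dx": 0.66,"dy": -0.96,"dz": 0,"wx": 0,"wy": 0,"wz": -1.2},{"dx": 0.66,"dy": -0.96,"dz": 0,"wx": 0,"wy": 0,"wz": -1.2},{"dx": 0.66,"dy": -0.96,"dz": 0,"wx": 0,"wy": 0,"wz": -1.2},{"dx": 0.66,"dy": -0.96,"dz": 0,"wx": 0,"wy": 0,"wz": -1.2},{"dx": 0.66,"dy": -0.96,"dz": 0,"wx": 0,"wy": 0,"wz": -1.2},{"dx": 0.33,"dy": -0.54,"dz": 0,"wx": 0,"wy": 0,"wz": 0},{"dx": 0,"dy": 0,"dz": 0,"wx": 0,"wy": 0,"wz": 0},{"dx": 0,"dy": 0,"dz": 0,"wx": 0,"wy": 0,"wz": 0}], claw=85, force=60)

```text
clock: 2.3
tcp_pos: [0.4212, 0.125, 0.2626]
tool_rot: [0.292, 0.957, 0.0, -0.0]
contact_force: [-0.9, 0.9, 0.1]
gripper_width: 0.994
finger_force: 0.0
```

```bash
python3 - <<'E'
from h import *
w=snap('wrist','wrist2')
for p in([.4215,.1245,.124],[.400,.139,.12],[.445,.108,.12]):print(proj(w,p))
st=env.sense();print(np.round(st['joint_pos'],3),st['clock'])
E
```

```text
(np.float64(283.0865819826097), np.float64(186.64034536742503))
(np.float64(283.1113057387985), np.float64(159.1149925959071))
(np.float64(282.52960744352686), np.float64(213.46660156621294))
[ 0.103  0.102 -0.093  1.376  0.     0.694] 2.35
```

View pics/wrist2.png

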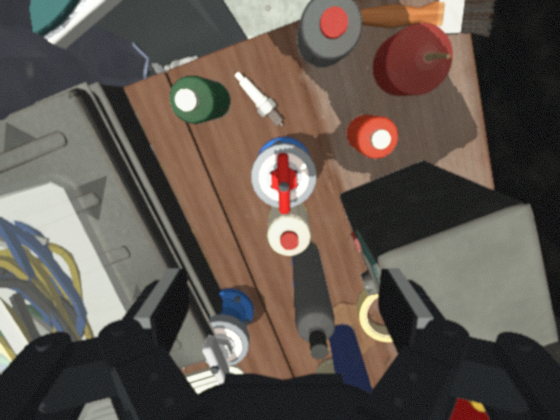

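The wrist view shows the red bar running from (284,155) to (284,213) with the stud at (285,185), within 2 px of the prediction. The plain nut is well away at (215,350). I'll refine the centre with a three-view fit.

```bash
python3 - <<'E'
from h import *
L=lambda t:pickle.load(open(f'pics/{t}.pkl','rb'))
s,d,w=L('scene0'),L('side0'),L('wrist2')
print(tri([(s,(238.6,156)),(d,(326,240.5)),(w,(284.5,185.5))]))
im=w['pixels'].astype(int);m=((im[...,0]>110)&(im[...,1]<50)&(im[...,2]<60)).astype(np.uint8)
m[:150]=0;m[216:]=0;m[:,:265]=0;m[:,302:]=0
v,u=np.nonzero(m);print(len(u),u.mean(),v.mean(),v.min(),v.max())
a=[(r,u[v==r].mean(),u[v==r].size) for r in range(153,216,6) if (v==r).any()];print(np.round(a,1))
A,B=onz(w,(284,155.5),.12),onz(w,(284.8,213),.12);x=B-A;print(A,B,(A+B)/2,np.linalg.norm(x),np.degrees(np.arctan2(x[1],x[0])))
E
```

```text
(array([0.42138036, 0.12557849, 0.12358031]), [np.float64(0.001978831138186901), np.float64(0.002175208950026974), np.float64(0.0006187269718659892)])
477 284.1949685534591 174.54088050314465 154 212
[[159.  282.    9. ]
 [165.  282.5  10. ]
 [171.  284.   21. ]
 [177.  285.   19. ]
 [183.  287.5   8. ]
 [195.  287.5   2. ]
 [201.  287.    3. ]
 [207.  287.5   2. ]]
[0.39761803 0.14161858 0.12      ] [0.44585888 0.11016131 0.12      ] [0.42173846 0.12588994 0.12      ] 0.05759114067109278 -33.107881643646586
```

Request:
play_rows(plan=[{"dx": 0.01,"dy": 0.02,"dz": -0.8,"wx": 0,"wy": 0,"wz": 0},{"dx": 0,"dy": 0,"dz": -0.8,"wx": 0,"wy": 0,"wz": 0},{"dx": 0,"dy": 0,"dz": -0.8,"wx": 0,"wy": 0,"wz": 0},{"dx": 0,"dy": 0,"dz": -0.8,"wx": 0,"wy": 0,"wz": 0},{"dx": 0,"dy": 0,"dz": -0.8,"wx": 0,"wy": 0,"wz": 0},{"dx": 0,"dy": 0,"dz": -0.7,"wx": 0,"wy": 0,"wz": 0},{"dx": 0,"dy": 0,"dz": -0.5,"wx": 0,"wy": 0,"wz": 0},{"dx": 0,"dy": 0,"dz": -0.32,"wx": 0,"wy": 0,"wz": 0},{"dx": 0,"dy": 0,"dz": 0,"wx": 0,"wy": 0,"wz": 0}], claw=60)

```text
clock: 3.48
tcp_pos: [0.4214, 0.1255, 0.0968]
tool_rot: [0.291, 0.957, -0.0, -0.0]
contact_force: [-0.2, 0.1, -0.3]
gripper_width: 0.706
finger_force: 0.0
```

Request:
play_rows(plan=[{"dx": 0,"dy": 0,"dz": 0,"wx": 0,"wy": 0,"wz": 0},{"dx": 0,"dy": 0,"dz": 0,"wx": 0,"wy": 0,"wz": 0},{"dx": 0,"dy": 0,"dz": 0,"wx": 0,"wy": 0,"wz": 0},{"dx": 0,"dy": 0,"dz": 0,"wx": 0,"wy": 0,"wz": 0},{"dx": 0,"dy": 0,"dz": 0,"wx": 0,"wy": 0,"wz": 0},{"dx": 0,"dy": 0,"dz": 0,"wx": 0,"wy": 0,"wz": 0},{"dx": 0,"dy": 0,"dz": 0,"wx": 0,"wy": 0,"wz": 0},{"dx": 0,"dy": 0,"dz": 0,"wx": 0,"wy": 0,"wz": 0}], claw=0, force=60)

```text
clock: 4.47
tcp_pos: [0.4219, 0.1252, 0.097]
tool_rot: [0.292, 0.956, -0.0, -0.0]
contact_force: [-0.2, 0.2, 0.0]
gripper_width: -0.004
finger_force: 0.0
```

The gripper shut fully with no force, so it didn't take the bar. I'll look before doing anything else.

```bash
python3 - <<'E'
from h import *
a=[snap(n,n+'3') for n in('scene','side','wrist')]
def crop(c,u,v,h):
    return cv2.resize(c['pixels'][v-h:v+h,u-h:u+h],(400,400),interpolation=cv2.INTER_CUBIC)
top=np.hstack([crop(a[0],240,155,70),crop(a[1],322,240,70)])
cv2.imwrite('pics/crop3.png',cv2.cvtColor(top,cv2.COLOR_RGB2BGR))
for c in a: print(proj(c,env.sense()['tcp_pos']))
s=env.sense();print(s['gripper_width'],s['finger_force'],s['contact_force'],s['ft_torque'],np.round(s['joint_pos'],3))
E
```

```text
(np.float64(238.97158546507683), np.float64(164.4914425835685))
(np.float64(323.43447974259334), np.float64(252.14183661301237))
(np.float64(283.2188730492393), np.float64(247.0492745417523))
0.005086594381338604 0.0 [-0.55923136  0.04604916 -1.13575808] [ 0.05169734 -0.03727684  0.06008979] [ 0.103  0.183 -0.459  0.929 -0.     0.695]
```

View pics/crop3.png

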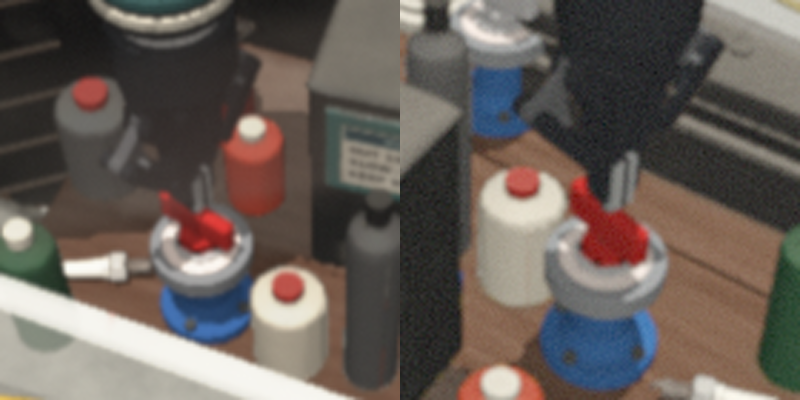

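The crop shows the shut fingertips near the stud, with the bar still at its original angle. I need a tighter zoom, including the wrist view, to judge their height.

```bash
python3 - <<'E'
from h import *
L=lambda t:pickle.load(open(f'pics/{t}.pkl','rb'))
def crop(c,u,v,h,k):
    return cv2.resize(c['pixels'][v-h:v+h,u-h:u+h],(k,k),interpolation=cv2.INTER_CUBIC)
A=np.hstack([crop(L('scene3'),240,155,25,400),crop(L('side3'),325,240,25,400)])
w=L('wrist3')['pixels']
B=cv2.resize(w[150:400],(448,200)); C=cv2.resize(w[200:300,230:340],(352,200))
cv2.imwrite('pics/crop4.png',cv2.cvtColor(np.vstack([A,np.hstack([B,C])]),cv2.COLOR_RGB2BGR))
E
```

```text
(no output)
```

View pics/crop4.png

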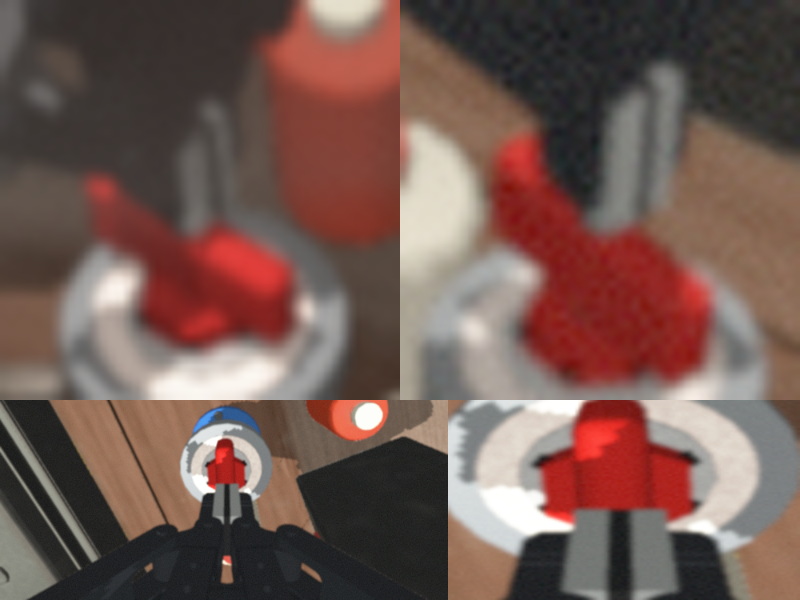

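The shut fingertips sit on or just above the bar's top rather than around it. Tip pixels are about (240,158) in the scene view and (327,243) in the side view. I'll triangulate them.

```bash
python3 - <<'E'
from h import *
L=lambda t:pickle.load(open(f'pics/{t}.pkl','rb'))
s,d,w=L('scene3'),L('side3'),L('wrist3')
print('tips',tri([(s,(240,158)),(d,(327,243))]))
print('stud',tri([(s,(238.6,156)),(d,(326,240.5))]))
tw=(230+(618-448)*110/352, 200+(510-400)/2)
print(tw,'tip wrist',tri([(s,(240,158)),(d,(327,243)),(w,tw)]))
# ray from wrist at tip edge
for z in(.097,.11,.12,.124,.13):print(z,onz(w,tw,z))
# pixel of the bar's near top end etc in wrist3
for p in([.398,.1412,.12],[.4215,.1257,.12],[.4215,.1257,.097],[.4215,.1257,.124]):print(p,proj(w,p))
E
```

```text
tips (array([0.42165064, 0.12446973, 0.11777359]), [np.float64(0.004072271907010483), np.float64(0.004072271907010432)])
stud (array([0.42141453, 0.12503879, 0.12365551]), [np.float64(0.002038712533124235), np.float64(0.0020387125331242225)])
(283.125, 255.0) tip wrist (array([0.4204754 , 0.12593365, 0.11643899]), [np.float64(0.004899419554954238), np.float64(0.003910135272094135), np.float64(0.002764016952175073)])
0.097 [0.42590323 0.12238119 0.097     ]
0.11 [0.42060401 0.12596376 0.11      ]
0.12 [0.41652768 0.12871958 0.12      ]
0.124 [0.41489715 0.12982191 0.124     ]
0.13 [0.41245136 0.1314754  0.13      ]
[0.398, 0.1412, 0.12] (np.float64(283.1323473644659), np.float64(211.99594466226694))
[0.4215, 0.1257, 0.12] (np.float64(283.6733718940099), np.float64(265.5971449900991))
[0.4215, 0.1257, 0.097] (np.float64(283.64585616915724), np.float64(246.13836246012715))
[0.4215, 0.1257, 0.124] (np.float64(283.67892239105964), np.float64(269.52238830470014))
```

```bash
python3 - <<'E'
from h import *
from scipy.spatial.transform import Rotation as R
L=lambda t:pickle.load(open(f'pics/{t}.pkl','rb'))
s=env.sense();w=L('wrist3');Rm=R.from_quat(s['tool_rot']).as_matrix();t=s['tcp_pos']
for b in(0,.01,.02,.03,.04):
    print(b,'shut',[np.round(proj(w,t+Rm@np.array([x,y,-b])),0) for x,y in((.011,.008),(.011,-.008),(0,0))], [np.round(proj(L(c),t+Rm@np.array([0,0,-b])),0) for c in('scene3','side3')])
t0=np.array([.165,.4983,.2024]);R0=R.from_quat([.15921,.98724,-.0004,0]).as_matrix()
for b in(0,.013,.03,.045):
    print(b,'open',[np.round(proj(L('wrist0'),t0+R0@np.array([.011,y,-b])),0) for y in(.0427,-.0427)])
print(s['tcp_pos'],s['clock'],s['gripper_width'])
E
```

```text
0 shut [array([298., 229.]), array([269., 229.]), array([283., 247.])] [array([239., 164.]), array([323., 252.])]
0.01 shut [array([298., 236.]), array([268., 236.]), array([283., 255.])] [array([239., 161.]), array([324., 248.])]
0.02 shut [array([299., 244.]), array([267., 244.]), array([283., 264.])] [array([238., 158.]), array([324., 243.])]
0.03 shut [array([300., 253.]), array([266., 253.]), array([283., 274.])] [array([238., 155.]), array([325., 239.])]
0.04 shut [array([301., 263.]), array([265., 263.]), array([283., 285.])] [array([237., 152.]), array([325., 234.])]
0 open [array([361., 229.]), array([206., 229.])]
0.013 open [array([366., 238.]), array([201., 238.])]
0.03 open [array([375., 253.]), array([192., 253.])]
0.045 open [array([384., 268.]), array([183., 268.])]
[0.42184243 0.12517946 0.09697127] 4.625 0.005086594381338604
```

Wrist, scene and side views agree that the real fingertips end about 30 mm short of the reported TCP, both open and shut. So the fingers closed just above the stud. I'll open, go down about 23 mm, and close again.

Request:
play_rows(plan=[{"dx": 0,"dy": 0,"dz": 0,"wx": 0,"wy": 0,"wz": 0},{"dx": 0,"dy": 0,"dz": 0,"wx": 0,"wy": 0,"wz": 0},{"dx": 0,"dy": 0,"dz": 0,"wx": 0,"wy": 0,"wz": 0},{"dx": 0,"dy": 0,"dz": 0,"wx": 0,"wy": 0,"wz": 0},{"dx": 0,"dy": 0,"dz": 0,"wx": 0,"wy": 0,"wz": 0},{"dx": -0.01,"dy": 0.02,"dz": -0.25,"wx": 0,"wy": 0,"wz": 0},{"dx": 0,"dy": 0,"dz": -0.25,"wx": 0,"wy": 0,"wz": 0},{"dx": 0,"dy": 0,"dz": -0.27,"wx": 0,"wy": 0,"wz": 0},{"dx": 0,"dy": 0,"dz": 0,"wx": 0,"wy": 0,"wz": 0},{"dx": 0,"dy": 0,"dz": 0,"wx": 0,"wy": 0,"wz": 0}], claw=50)

```text
clock: 5.88
tcp_pos: [0.4216, 0.1258, 0.0739]
tool_rot: [0.292, 0.957, -0.0, -0.0]
contact_force: [-0.1, 0.1, -0.0]
gripper_width: 0.588
finger_force: 0.0
```

Request:
play_rows(plan=[{"dx": 0,"dy": 0,"dz": 0,"wx": 0,"wy": 0,"wz": 0},{"dx": 0,"dy": 0,"dz": 0,"wx": 0,"wy": 0,"wz": 0},{"dx": 0,"dy": 0,"dz": 0,"wx": 0,"wy": 0,"wz": 0},{"dx": 0,"dy": 0,"dz": 0,"wx": 0,"wy": 0,"wz": 0},{"dx": 0,"dy": 0,"dz": 0,"wx": 0,"wy": 0,"wz": 0},{"dx": 0,"dy": 0,"dz": 0,"wx": 0,"wy": 0,"wz": 0},{"dx": 0,"dy": 0,"dz": 0,"wx": 0,"wy": 0,"wz": 0}], claw=0, force=60)

```text
clock: 6.75
tcp_pos: [0.4212, 0.1252, 0.0742]
tool_rot: [0.292, 0.956, -0.001, 0.0]
contact_force: [-5.3, -5.2, 10.3]
gripper_width: 0.12
finger_force: 58.9
```

Gripped: opening is about 10 mm at 59 N. Now I'll turn clockwise, the first half at a gentle rate.

Request:
play_rows(plan=[{"dx": 0,"dy": 0,"dz": 0,"wx": 0,"wy": 0,"wz": -3},{"dx": 0,"dy": 0,"dz": 0,"wx": 0,"wy": 0,"wz": -5},{"dx": 0,"dy": 0,"dz": 0,"wx": 0,"wy": 0,"wz": -5},{"dx": 0,"dy": 0,"dz": 0,"wx": 0,"wy": 0,"wz": -5},{"dx": 0,"dy": 0,"dz": 0,"wx": 0,"wy": 0,"wz": -5},{"dx": 0,"dy": 0,"dz": 0,"wx": 0,"wy": 0,"wz": -5},{"dx": 0,"dy": 0,"dz": 0,"wx": 0,"wy": 0,"wz": -5}])

```text
clock: 7.62
tcp_pos: [0.4218, 0.1256, 0.0743]
tool_rot: [0.553, 0.833, 0.0, 0.0]
contact_force: [-1.1, -2.2, 5.5]
gripper_width: 0.12
finger_force: 58.5
```

Request:
play_rows(plan=[{"dx": 0,"dy": 0,"dz": 0,"wx": 0,"wy": 0,"wz": -5},{"dx": 0,"dy": 0,"dz": 0,"wx": 0,"wy": 0,"wz": -5},{"dx": 0,"dy": 0,"dz": 0,"wx": 0,"wy": 0,"wz": -5},{"dx": 0,"dy": 0,"dz": 0,"wx": 0,"wy": 0,"wz": -5},{"dx": 0,"dy": 0,"dz": 0,"wx": 0,"wy": 0,"wz": -5},{"dx": 0,"dy": 0,"dz": 0,"wx": 0,"wy": 0,"wz": -5},{"dx": 0,"dy": 0,"dz": 0,"wx": 0,"wy": 0,"wz": -5},{"dx": 0,"dy": 0,"dz": 0,"wx": 0,"wy": 0,"wz": -5},{"dx": 0,"dy": 0,"dz": 0,"wx": 0,"wy": 0,"wz": -5},{"dx": 0,"dy": 0,"dz": 0,"wx": 0,"wy": 0,"wz": -5},{"dx": 0,"dy": 0,"dz": 0,"wx": 0,"wy": 0,"wz": -4},{"dx": 0,"dy": 0,"dz": 0,"wx": 0,"wy": 0,"wz": 0},{"dx": 0,"dy": 0,"dz": 0,"wx": 0,"wy": 0,"wz": 0},{"dx": 0,"dy": 0,"dz": 0,"wx": 0,"wy": 0,"wz": 0}])

```text
clock: 9.38
tcp_pos: [0.4229, 0.1255, 0.0743]
tool_rot: [0.87, 0.493, 0.001, 0.001]
contact_force: [4.6, -2.6, -0.9]
gripper_width: 0.124
finger_force: 58.4
```

Request:
play_rows(plan=[{"dx": 0,"dy": 0,"dz": 0,"wx": 0,"wy": 0,"wz": 0},{"dx": 0,"dy": 0,"dz": 0,"wx": 0,"wy": 0,"wz": 0},{"dx": 0,"dy": 0,"dz": 0,"wx": 0,"wy": 0,"wz": 0},{"dx": 0,"dy": 0,"dz": 0,"wx": 0,"wy": 0,"wz": 0},{"dx": 0,"dy": 0,"dz": 0,"wx": 0,"wy": 0,"wz": 0},{"dx": 0,"dy": 0,"dz": 0,"wx": 0,"wy": 0,"wz": 0},{"dx": 0,"dy": 0,"dz": 0.5,"wx": 0,"wy": 0,"wz": 0},{"dx": 0,"dy": 0,"dz": 0.8,"wx": 0,"wy": 0,"wz": 0},{"dx": 0,"dy": 0,"dz": 0.8,"wx": 0,"wy": 0,"wz": 0},{"dx": 0,"dy": 0,"dz": 0.8,"wx": 0,"wy": 0,"wz": 0},{"dx": 0,"dy": 0,"dz": 0.8,"wx": 0,"wy": 0,"wz": 0},{"dx": 0,"dy": 0,"dz": 0.8,"wx": 0,"wy": 0,"wz": 0},{"dx": 0,"dy": 0,"dz": 0.8,"wx": 0,"wy": 0,"wz": 0},{"dx": 0,"dy": 0,"dz": 0.5,"wx": 0,"wy": 0,"wz": 0},{"dx": 0,"dy": 0,"dz": 0,"wx": 0,"wy": 0,"wz": 0},{"dx": 0,"dy": 0,"dz": 0,"wx": 0,"wy": 0,"wz": 0}], claw=50)

```text
clock: 11.38
tcp_pos: [0.4213, 0.1258, 0.2472]
tool_rot: [0.87, 0.493, -0.0, -0.0]
contact_force: [-0.5, -0.5, -0.8]
gripper_width: 0.587
finger_force: 0.0
```

```bash
python3 - <<'E'
from h import *
a,b,w=[snap(n,n+'5') for n in('scene','side','wrist')]
s=env.sense();print(s['tcp_pos'],s['clock'],s['contact_force'],s['gripper_width'])
def crop(c,u,v,h,k):
    return cv2.resize(c['pixels'][v-h:v+h,u-h:u+h],(k,k),interpolation=cv2.INTER_CUBIC)
A=np.hstack([crop(a,240,170,35,300),crop(b,324,255,35,300)])
u,v=proj(w,[.4215,.1257,.12]);print(u,v)
C=cv2.resize(w['pixels'],(400,300)); D=crop(w,int(u),int(v),50,300)
cv2.imwrite('pics/fin.png',cv2.cvtColor(np.vstack([np.pad(A,((0,0),(0,100),(0,0))),np.hstack([C,D])]),cv2.COLOR_RGB2BGR))
E
```

```text
[0.42123137 0.125763   0.24725232] 11.525 [-0.94368196  0.01996773  0.72534477] 0.5856957915393239
283.7274364835723 188.90418621623817
```

View pics/fin.png

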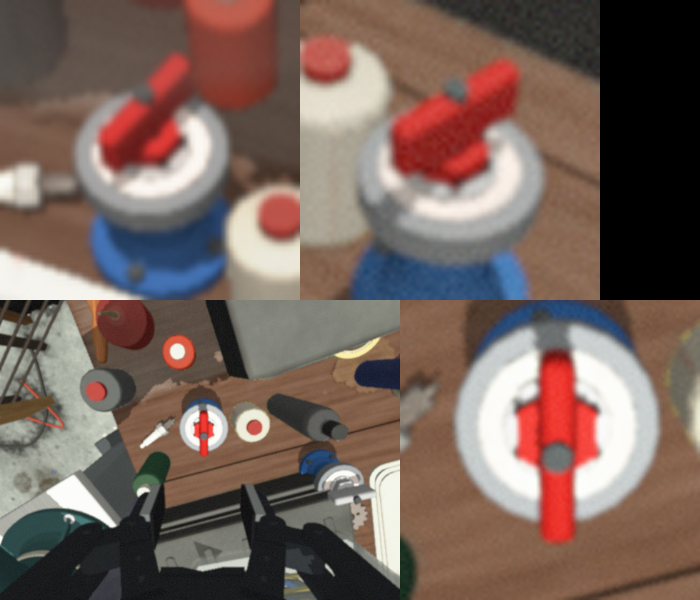

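The bar is now vertical in the wrist view, at (284,189). It has turned clockwise with the tool by about 87° (1.5 rad), so the joint is at about 1.6 to 1.85. The gripper is clear, and the plain nut was never approached.

```bash
python3 -c "
from h import *
print(env.job_done())"
```

```text
the job is handed in; nothing more can be done
None
```

I loosened the red nut clockwise by about 87°, which puts its joint at an estimated 1.6–1.85 rad, then let go and lifted clear; the plain nut was not approached and the job is handed in, with no verdict returned.

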